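Set the pull-to-turn tap selector to the green lens

ROBOT

A 7-joint arm with a two-finger parallel gripper is mounted at the origin on a cart in front of the work surface, level with it; the furniture and walls round the work are solid. World frame = base frame: x ahead of the robot, y to its left, z up, the work surface at z = 0. Lengths are in m, angles in rad, forces in N, time in s.
With the tool pointing down it reaches from about 0.425 to 0.925 m from the base axis. Payload 6.8 kg.
Tool frame: the origin (TCP) lies midway between the tips of the shut fingers; the grasp point (between the pads) lies bot.grip_point_offset behind it (bot.grip_point_offset is the distance from the TCP to the grasp point, in m); z points along the fingers, y is the line along which they close (so a half turn about z gives the same grasp; the last joint's range is limited). The gripper opens to 85 mm and grips with 20 to 120 N. Pads are 22 mm wide; open, the fingers measure 114 mm over their backs; the gripper's body (76 mm by 85 mm) begins 54 mm behind the grasp point. The pads swing forward as they close: fully open they stand 13 mm farther back than shut.
Start: joints at [1.223, 0.477, 0.022, 1.555, -0.011, 1.109, -0.083], TCP at [0.16, -0.656, 0.231] pointing down, gripper open.
Joint ranges: [-2.96, 2.96], [-0.34, 2.1], [-1.41, 1.46], [0.24, 2.44], [-1.37, 4.51], [0.17, 1.92], [-2.96, 2.96]. Speed limits (rad/s): [2.39, 2.39, 3.14, 3.14, 3.14, 3.14, 3.14].

INTERFACE

Orientations are given as a unit quaternion [w, x, y, z].
In Python, from station import get_obs, cams, job, bot gives the robot as it stands.
- The arm moves only by the tool arm_command, never from a script. Its argument "rows" is a list that holds one entry, the list of rows, each a list of 5 numbers: the finger opening in mm, from 0 to 85.4, then the shift along the world's x, y, z in units of 60 mm (1.0 is 60 mm), then the turn about the world's z in units of 0.08 rad (1.0 is 0.08 rad). In form: [[[grip, x, y, z, turn], ...]]. A call has exactly 10 rows; each row shifts and turns the commanded pose from where the row before left it; what a row does not reach is not made up. A row lasts 1/8 s, in which the tool goes at most 62.5 mm and 10.7 degrees, less where a joint would pass 70% of its speed; a pose out of reach is approached as far as the arm can. A call with a number of a shift or a turn outside -1 to 1 is refused whole. A call with a gripper value outside its range is refused whole. The fingers move at their own pace and stop on an object; "newtons" is the grip in N (left out, the last holds). Time passes only in rows, so rows that do not move let the fingers close, or fill a call up. It gives the time, the measured TCP pose, the force, the opening and the grip force at its end, in the units of the state.
- get_obs(): the state, without advancing time (a new reading comes with each control period).
- cams.read_camera(name): name is "side" or "top"; returns the picture (400x640x3 uint8, red, green, blue); there is no depth.
- cams.camera_params(name): a dict with "K" (3x3 intrinsics, pixels), "extrinsics" (4x4, takes a point from camera to world coordinates). Camera axes: x right, y down, z forward; pixel columns grow to the right and rows downward; lengths in m; the calibration is good to about 2 mm. A picture is of the moment at which its call begins. camera_params takes no time and is no camera call.
- job.hand_in(): hands the job in; it is judged then, once.
The state is a dict: "t": time; "q": joint angles; "joint_vel": joint speeds; "joint_torque": joint torques, N m; "eef_pos": TCP position; "tool_rot": TCP orientation; "contact_force": force on the tool from outside, world axes, zero at the start; "torque": the same for the moment, N m; "gripper_width": opening from 0.0 (shut) to 1.0 (fully open); "grasp_force": force on a finger pad.
Only numpy, scipy, OpenCV 4.12 (cv2) and the standard library are available. Lean on these libraries where they do the work, as an engineer would, in place of code of your own. Each camera call takes 0.05 s, during which the arm holds its last target. There are 200 camera calls.

TASK

Two grey choke tap selectors stand on the bench. Set the one with the orange knob to its green lens: pull the sprung orange knob straight up out of its notch, turn it until its pointer aims at the green lens, and let it snap fully down into the notch there. Leave the selector with the blue knob alone.

Things in the scene. Friction and masses are not known exactly. Their poses are not given: they have to be found in the camera images.
- tap_knob: orange knob on a fixed grey box 124x124 mm, top at 55 mm. Its grip is an upright bar 48 mm long (x), 16 thick (y), 34 high; origin at the bar's centre on the vertical turning axis, 93 mm above the bench when down. z up; x is where the pointer aims, a pin 7 mm wide below the bar that reaches 42 mm from the axis (white line on the bar's top at that end). Free air above and beside the bar.
- tap_lift (a joint): pull of the orange knob, m: 0 down in a notch, 0.022 upper stop. Spring 5 N at 0, 9 N at 0.02, plus 1.3 N weight. Down, the pin lies in a notch of an aluminium index ring (68 mm wide, top 71 mm above the bench) and cannot turn; from 0.014 up it turns freely. Let go within 8 degrees of a notch it drops in (flared); elsewhere it rests on the ring at about 0.013.
- green_lens: green lens 18 mm wide, 6.5 high, fixed on the orange knob's box 54 mm from the knob's axis, origin at the centre of its underside. The ring has three notches 60 degrees apart; the knob starts in the middle one. The green lens stands behind one outer notch, a red one behind the other: turn 60 degrees left or right, to the green one. Stops 6 degrees past each outer notch.
- spare_lift (a joint): how far the blue knob of the second grey selector is pulled up, m: 0 down in its notch. That selector is built alike, with a blue knob and two white lenses, and stays as it is.

How it is judged:
By the outcome, as a careful person would: the job done as asked, in the order asked, and still so for the second after the job is handed in, with the robot touching nothing.
It also fails if it takes over 29 s, if anything falls off the work surface, if the arm or the gripper's body presses on something with over 40 N, if the wrist force passes 120 N, or if a joint passes its speed limit or range.

## Working session

There is one attempt and no reset: what is moved stays moved. The work goes in short steps, Python scripts to look and compute and a tool call to move; the robot and the scene stay as the last step left them, time stands still between calls to the robot, and variables do not carry over. Pictures are saved under pics/ and viewed, at most 10 in all, crops included, and the job is handed in when it is done.

Besides the shell and the picture viewer there is one more tool, called after "Emit:" as name(argument=value, ...), one argument or row to a line, values as JSON. arm_command: Moves the arm, as the interface text tells. Its arguments: {"type":"object","properties":{"rows":{"type":"array"},"newtons":{"type":"number"}},"required":["rows"]}

```bash
mkdir -p pics; python3 - <<'E'
from station import get_obs,cams,job,bot
import cv2,numpy as np
for n in("top","side"):
    cv2.imwrite(f"pics/{n}0.png",cams.read_camera(n)[:,:,::-1])
    p=cams.camera_params(n);print(n,np.round(p["K"],1).tolist(),np.round(p["extrinsics"],4).tolist())
o=get_obs();print(o["t"],o["eef_pos"],o["tool_rot"],o["gripper_width"],bot.grip_point_offset)
E
```

```text
top [[481.9, 0.0, 316.8], [0.0, 481.9, 191.7], [0.0, 0.0, 1.0]] [[-0.025, -0.992, 0.1235, 0.3752], [-0.9996, 0.0232, -0.0162, -0.1536], [0.0132, -0.1239, -0.9922, 0.9182], [0.0, 0.0, 0.0, 1.0]]
side [[507.4, 0.0, 316.8], [0.0, 507.4, 205.2], [0.0, 0.0, 1.0]] [[-0.9996, 0.0194, -0.0221, 0.5116], [0.0293, 0.5799, -0.8142, 0.5565], [-0.0029, -0.8144, -0.5802, 0.5764], [0.0, 0.0, 0.0, 1.0]]
0.1 [ 0.16018312 -0.65517486  0.23042283] [-8.19059650e-04  9.92819894e-01  1.19615904e-01 -1.51042260e-04] 0.9963825230660539 0.0187
```

View pics/top0.png

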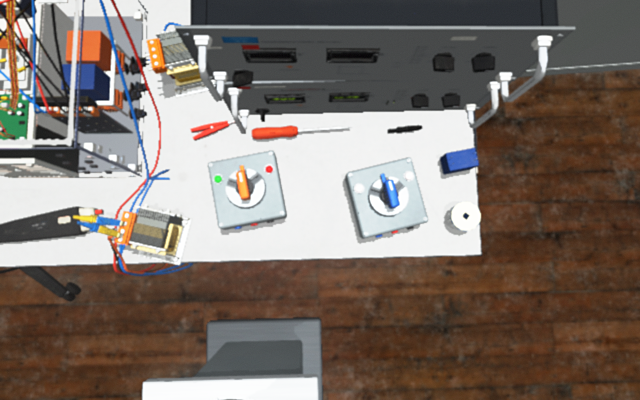

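View pics/side0.png

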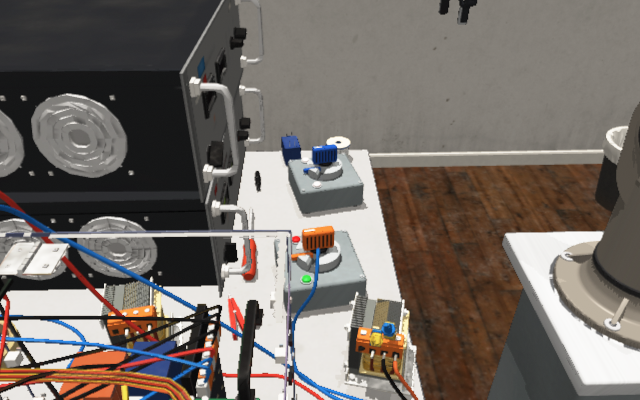

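The top view shows the orange knob at about (243,184) with the green lens at its left (217,178) and the red one at (268,169). The blue selector is at (389,192). I'll enlarge the orange one.

```bash
python3 - <<'E'
import cv2
a=cv2.imread("pics/top0.png")[140:240,195:305]
b=cv2.imread("pics/side0.png")[215:315,270:380]
cv2.imwrite("pics/crop0.png",cv2.resize(cv2.hconcat([a]),None,fx=6,fy=6,interpolation=cv2.INTER_CUBIC)[:600])
E
```

```text
(no output)
```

View pics/crop0.png

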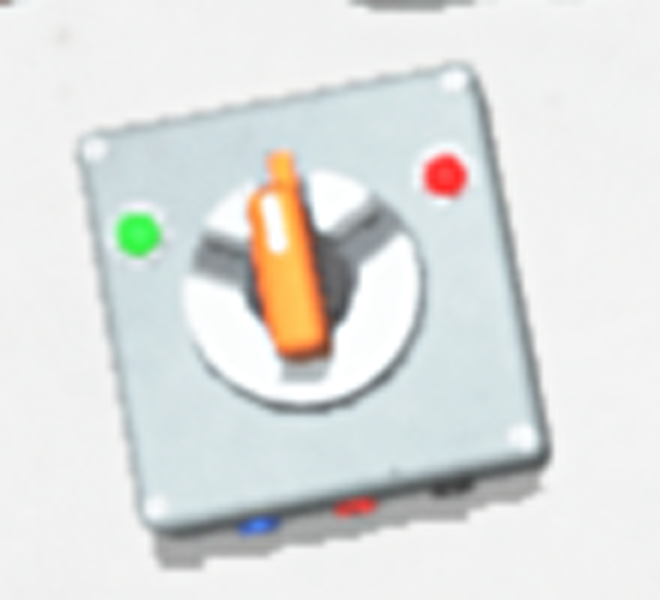

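The enlarged crop shows the ring centre at (304,288), green (138,235), red (445,176), and the bar's top running from (269,192) to (304,340).

```bash
cat > h.py <<'E'
import numpy as np
from station import get_obs,cams,job,bot
def w(px,z,cam="top"):
    p=cams.camera_params(cam);K=np.array(p["K"]);T=np.array(p["extrinsics"])
    d=T[:3,:3]@np.linalg.solve(K,[px[0],px[1],1]);c=T[:3,3]
    return c+d*(z-c[2])/d[2]
def px(P,cam="top"):
    p=cams.camera_params(cam);T=np.linalg.inv(p["extrinsics"]);q=np.array(p["K"])@(T[:3,:3]@P+T[:3,3]);return q[:2]/q[2]
E
python3 - <<'E'
from h import *
c=lambda u,v:((u+.5)/6-.5+195,(v+.5)/6-.5+140)
ring=w(c(304,288),.071);g=w(c(138,235),.062);r=w(c(445,176),.062)
f=w(c(269,192),.110);b=w(c(304,340),.110)
cs=[w(c(*k),.055) for k in((85,135),(470,65),(548,460),(150,525))]
ctr=np.mean(cs,0)
print("ring",ring,"box",ctr,"bar",(f+b)/2,"barlen",np.linalg.norm(f-b))
print("sides",[np.linalg.norm(cs[i]-cs[i-1])for i in range(4)])
for n,k in(("g",g),("r",r)):
    d=k-ring;print(n,k,np.hypot(*d[:2]),np.degrees(np.arctan2(d[1],d[0])))
d=f-b;print("bar ang",np.degrees(np.arctan2(d[1],d[0])))
p=w(c(280,160),.07)-ring;print("pin",np.degrees(np.arctan2(p[1],p[0])),np.hypot(*p[:2]))
e=(cs[0]+cs[1]-cs[2]-cs[3]);print("box ang",np.degrees(np.arctan2(e[1],e[0])))
from scipy.spatial.transform import Rotation as R
q=get_obs()["tool_rot"];print(R.from_quat(np.roll(q,-1)).as_matrix().round(3),get_obs()["q"])
E
```

```text
ring [ 0.49096752 -0.04100458  0.071     ] box [ 0.49110494 -0.04168792  0.055     ] bar [ 0.49207074 -0.0412958   0.11      ] barlen 0.0434028792397961
sides [np.float64(0.11984654628234245), np.float64(0.118047579273866), np.float64(0.12261965506049557), np.float64(0.11969045710377284)]
g [0.50931555 0.00954675 0.062     ] 0.05377812641531794 70.05121627921253
r [ 0.52509384 -0.08221374  0.062     ] 0.0535051463796733 -50.37100630294249
bar ang 12.76209838846645
pin 10.24926968378015 0.0392815498928915
box ang 9.782236132662172
[[ 0.971  0.238 -0.   ]
 [ 0.238 -0.971  0.002]
 [-0.    -0.002 -1.   ]] [ 1.2229144   0.47773954  0.02232831  1.5563171  -0.01151247  1.10932949
 -0.08310341]
```

Everything agrees: the axis is at (0.491, -0.041), the pointer is at 10°, green is at +70° and red at -50°. So the turn is +60°, and the tool must first turn -3.8°. Moving over it now.

Emit:
arm_command(
  rows=[
    [[85,0.4,0.51,0,0],[85,0.4,0.51,0,0],[85,0.4,0.51,0,0],[85,0.4,0.51,0,0],[85,0.4,0.51,0,0],[85,0.4,0.51,0,0],[85,0.4,0.51,0,0],[85,0.4,0.51,0,0],[85,0.4,0.51,0,0],[85,0.4,0.51,0,0]],
  ],
)

```text
t: 1.35
eef_pos: [0.4008, -0.3485, 0.231]
tool_rot: [-0.0, 0.993, 0.12, -0.0]
contact_force: [0.4, -0.2, 0.1]
gripper_width: 0.995
grasp_force: 0.0
```

Emit:
arm_command(
  rows=[
    [[85,0.19,0.64,0,0],[85,0.19,0.64,0,0],[85,0.19,0.64,0,0],[85,0.19,0.64,0,0],[85,0.19,0.64,0,0],[85,0.19,0.64,0,-0.4],[85,0.19,0.64,0,-0.43],[85,0.19,0.64,0,0],[85,0,0,0,0],[85,0,0,0,0]],
  ],
)

```text
t: 2.6
eef_pos: [0.4911, -0.0431, 0.231]
tool_rot: [0.0, 0.996, 0.086, -0.0]
contact_force: [-0.5, -1.5, -0.0]
gripper_width: 0.995
grasp_force: 0.0
```

Emit:
arm_command(
  rows=[
    [[85,0,0.03,-0.4,0],[85,0,0,-0.4,0],[85,0,0,-0.4,0],[85,0,0,-0.4,0],[85,0,0,-0.3,0],[85,0,0,-0.3,0],[85,0,0,-0.2,0],[85,0,0,-0.13,0],[85,0,0,0,0],[85,0,0,0,0]],
  ],
)

```text
t: 3.85
eef_pos: [0.4919, -0.0407, 0.08]
tool_rot: [0.0, 0.996, 0.087, 0.0]
contact_force: [-0.0, -0.2, -1.0]
gripper_width: 0.997
grasp_force: 0.0
```

```bash
python3 - <<'E'
from h import *
import cv2
a=cams.read_camera("top")[120:245,175:325,::-1];b=cams.read_camera("side")[190:315,250:400,::-1]
cv2.imwrite("pics/c1.png",cv2.resize(np.vstack([a,b]) if 0 else np.hstack([a,b]),(800,333),interpolation=cv2.INTER_CUBIC))
E
```

```text
(no output)
```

View pics/c1.png

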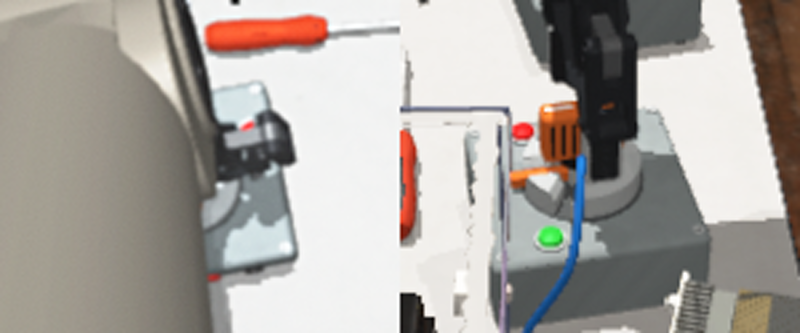

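The fingers straddle the bar. In the side view the near finger is right of the bar's centre, so I'll check this against the projection.

```bash
python3 - <<'E'
from h import *
C=np.array([.4912,-.0412]);a=np.radians(10);X=np.array([np.cos(a),np.sin(a)]);Y=np.array([-X[1],X[0]])
s=lambda x,y,z:(((px(np.r_[C+x*X+y*Y,z],"side")-[250,190])*2.667+[400,0]).round(0))
print("bar top front corners",s(.024,.008,.11),s(.024,-.008,.11),"bottom",s(.024,.008,.076))
print("near finger inner pad edges",s(.011,.0427,.095),s(-.011,.0427,.095),"tip back",s(.011,.057,.085),s(-.011,.057,.085))
print("green",s(.027,.0468,.062),"pin tip",s(.042,0,.073))
E
```

```text
bar top front corners [546. 114.] [541.  96.] bottom [547. 160.]
near finger inner pad edges [582. 171.] [622. 166.] tip back [588. 203.] [628. 197.]
green [555. 226.] pin tip [514. 160.]
```

The view matches the projection to within 2 mm. Closing.

Emit:
arm_command(
  rows=[
    [[10,0,0,0,0],[10,0,0,0,0],[10,0,0,0,0],[10,0,0,0,0],[10,0,0,0,0],[10,0,0,0,0],[10,0,0,0,0],[10,0,0,0,0],[10,0,0,0,0],[10,0,0,0,0]],
  ],
  newtons=70,
)

```text
t: 5.2
eef_pos: [0.4914, -0.0394, 0.0798]
tool_rot: [-0.001, 0.996, 0.087, -0.0]
contact_force: [-2.5, 4.4, 5.8]
gripper_width: 0.175
grasp_force: 68.3
```

Gripped at a 15 mm opening. The knob's axis is about 1.5 mm further +y, so I'll ease that way while lifting 18 mm.

Emit:
arm_command(
  rows=[
    [[10,0,0.02,0,0],[10,0,0,0.06,0],[10,0,0,0.06,0],[10,0,0,0.06,0],[10,0,0,0.06,0],[10,0,0,0.06,0],[10,0,0,0,0],[10,0,0,0,0],[10,0,0,0,0],[10,0,0,0,0]],
  ],
)

```text
t: 6.45
eef_pos: [0.4913, -0.0394, 0.0973]
tool_rot: [-0.0, 0.996, 0.087, -0.0]
contact_force: [-0.4, 4.6, -9.3]
gripper_width: 0.172
grasp_force: 68.2
```

Lifted 17.5 mm, with the spring pulling about 9 N. Turning +60° (13.1 units).

Emit:
arm_command(
  rows=[
    [[10,0,0,0,0.5],[10,0,0,0,0.8],[10,0,0,0,0.8],[10,0,0,0,0.8],[10,0,0,0,0.8],[10,0,0,0,0.8],[10,0,0,0,0.8],[10,0,0,0,0.8],[10,0,0,0,0.5],[10,0,0,0,0]],
  ],
)

```text
t: 7.7
eef_pos: [0.4917, -0.0401, 0.0976]
tool_rot: [0.0, 0.939, 0.343, 0.0]
contact_force: [2.6, 1.7, -9.8]
gripper_width: 0.175
grasp_force: 68.3
```

Emit:
arm_command(
  rows=[
    [[10,0,0,0,0.5],[10,0,0,0,0.8],[10,0,0,0,0.8],[10,0,0,0,0.8],[10,0,0,0,0.8],[10,0,0,0,0.8],[10,0,0,0,0.8],[10,0,0,0,0.8],[10,0,0,0,0.4],[10,0,0,0,0]],
  ],
)

```text
t: 8.95
eef_pos: [0.4925, -0.0405, 0.0978]
tool_rot: [0.001, 0.819, 0.573, 0.0]
contact_force: [4.9, -3.5, -9.2]
gripper_width: 0.172
grasp_force: 68.4
```

```bash
python3 - <<'E'
from h import *
import cv2
b=cams.read_camera("side")[190:315,250:400,::-1]
cv2.imwrite("pics/c2.png",cv2.resize(b,None,fx=4,fy=4,interpolation=cv2.INTER_CUBIC))
E
```

```text
(no output)
```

View pics/c2.png

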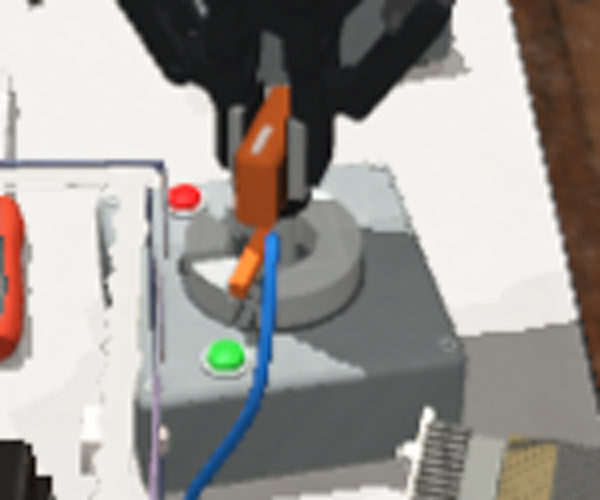

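The side view shows the pointer (240,280) over the notch, with the green lens (225,355) straight behind it. Lowering 14 mm to guide the pin in, then opening so the spring seats it.

Emit:
arm_command(
  rows=[
    [[10,0.015,-0.01,0,0],[10,0,0,-0.06,0],[10,0,0,-0.06,0],[10,0,0,-0.06,0],[10,0,0,-0.06,0],[10,0,0,0,0],[10,0,0,0,0],[10,0,0,0,0],[10,0,0,0,0],[10,0,0,0,0]],
  ],
)

```text
t: 10.25
eef_pos: [0.4925, -0.0404, 0.0832]
tool_rot: [0.0, 0.819, 0.573, -0.0]
contact_force: [3.4, -3.7, -7.3]
gripper_width: 0.178
grasp_force: 68.8
```

Emit:
arm_command(
  rows=[
    [[85,0,0,0,0],[85,0,0,0,0],[85,0,0,0,0],[85,0,0,0,0],[85,0,0,0,0],[85,0,0,0,0],[85,0,0,0,0],[85,0,0,0,0],[85,0,0,0,0],[85,0,0,0,0]],
  ],
)

```text
t: 11.5
eef_pos: [0.4924, -0.0401, 0.0831]
tool_rot: [-0.0, 0.819, 0.573, 0.0]
contact_force: [-0.3, -0.2, -0.4]
gripper_width: 0.995
grasp_force: 0.0
```

Emit:
arm_command(
  rows=[
    [[85,0,0,0.2,0],[85,0,0,0.4,0],[85,0,0,0.4,0],[85,0,0,0.4,0],[85,0,0,0.4,0],[85,0,0,0.4,0],[85,0,0,0.3,0],[85,0,0,0,0],[85,0,0,0,0],[85,0,0,0,0]],
  ],
)

```text
t: 12.75
eef_pos: [0.4918, -0.0401, 0.2322]
tool_rot: [-0.001, 0.819, 0.573, -0.001]
contact_force: [-0.0, -0.3, 0.1]
gripper_width: 0.995
grasp_force: 0.0
```

```bash
python3 - <<'E'
from h import *
import cv2
b=cams.read_camera("side")[190:315,250:400,::-1]
cv2.imwrite("pics/c3.png",cv2.resize(b,None,fx=4,fy=4,interpolation=cv2.INTER_CUBIC))
C=np.array([.4920,-.0405]);a=np.radians(70);X=np.array([np.cos(a),np.sin(a)]);Y=np.array([-X[1],X[0]])
s=lambda x,y,z:((px(np.r_[C+x*X+y*Y,z],"side")-[250,190])*4).round(0)
for l in(0,.013):print("top corners",s(.024,.008,.11+l),s(.024,-.008,.11+l),"bottom",s(.024,.008,.076+l))
E
```

```text
top corners [277. 193.] [235. 184.] bottom [277. 264.]
top corners [277. 165.] [235. 156.] bottom [277. 237.]
```

View pics/c3.png

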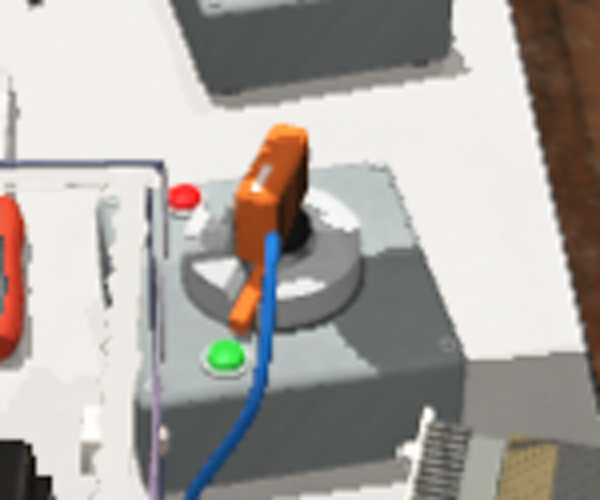

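The knob's top corners are at about (238,190) and (277,198), which matches fully down (193, against 165 if it were resting on the ring). The pin lies in the notch pointing at the green lens, and the gripper is clear.

```bash
python3 -c "
from station import job
print(job.hand_in())"
```

```text
the job is handed in; nothing more can be done
None
```

The orange knob was pulled up, turned 60° to the green lens and is fully down in the notch there; the blue selector was not touched, and I handed the job in at about 13 s.

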